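# Square up tag blanks in a marking nest and hold the clamp slide on them

## Task

Line up the three tag blanks in the laser-marking nest: first nudge each one up flush against the back fence, then push the blue clamp slide with the black grip so that its spring nose closes them into a square, gap-free row against the end stop. Keep pushing steadily with about 9 N (spring nose about half way in, never rammed home) and finish while still holding it so, because I am going to tighten the slide's lock screw; leave the things lying round the nest where they are.

Things in the scene. Friction and masses are not known exactly. Their poses are not given: they have to be found in the camera images.
- nest: marking nest bolted to the cart, turned up to 0.25 rad: aluminium plate 110 x 300 x 10 mm on four 16 mm feet. Origin at cart-top level; x away from the robot to the fence, y along the row to the end stop, z up. Two steel rails along y (x -24..-6 and 6..32 mm, tops at z = 40 mm) carry the tags; nearer than x = -24 mm is only the plate, top z = 26 mm, so a fingertip fits in front of the tags.
- fence (a point): middle of the dark back fence's working face, at nest x = 31 mm, y = 0, at rail-top height (z = 40 mm). The fence runs along nest y from -99 to 99 mm and its top is at z = 49 mm, 3 mm above the tags' tops.
- tag_left: left of three alike flat steel tag blanks, 30 x 62 x 6 mm, about 0.07 kg, lying across the rails. Origin: centre of its underside; x along the 30 mm width, y along the 62 mm length (towards the fence when square), z up. Home against the fence its origin is at nest x = 0, z = 40 mm. Starts 7-16 mm nearer the robot, up to 0.15 rad askew, near nest y = 50 mm; ends at y = 65 mm.
- tag_middle: middle of three alike flat steel tag blanks, 30 x 62 x 6 mm, about 0.07 kg, lying across the rails. Origin: centre of its underside; x along the 30 mm width, y along the 62 mm length (towards the fence when square), z up. Home against the fence its origin is at nest x = 0, z = 40 mm. Starts 7-16 mm nearer the robot, up to 0.15 rad askew, near nest y = 0 mm; ends at y = 35 mm.
- tag_right: right of three alike flat steel tag blanks, 30 x 62 x 6 mm, about 0.07 kg, lying across the rails. Origin: centre of its underside; x along the 30 mm width, y along the 62 mm length (towards the fence when square), z up. Home against the fence its origin is at nest x = 0, z = 40 mm. Starts 7-16 mm nearer the robot, up to 0.15 rad askew, near nest y = -50 mm; ends at y = 5 mm.
- end_stop: dark steel end stop fixed across the left end of the nest, 60 x 18 x 22 mm; origin at the centre of its underside; its working face (towards nest -y) is at nest y = 80 mm, top at z = 48 mm. Obstacle farther left: the fixed monitor, about x 0.15..0.61, y 0.11..0.18, z 0.21..0.50 m in the world; an arm coming from its left must fold up and swing over it.
- slide (a joint): travel of the clamp slide along nest +y, m: 0 at the right end, at most 0.115; starts at 0 to 0.02, about 0.103 when pressing right. Blue block 52 (x) x 44 (y) mm, z 40..59 mm, middle at nest x = 0, y = -149 mm + travel. Runs freely (0.6 N friction); let go, the spring nose pushes it back.
- nose (a joint): how far the slide's white spring nose (46 mm wide, in front of the blue block) is pushed back, m: 0 free, 0.008 half way, 0.016 bottomed. Spring: 3 N to start, then 0.7 N per mm more, so 9 N at 0.0085. Nose face at nest y = -105 mm + slide travel - nose travel.
- grip_top (a point): centre of the top of the slide's black upright grip, 18 mm (nest x) by 16 mm (nest y), plain faces from z = 63 to 105 mm above the cart top, over the middle of the blue block; push its rear (nest -y) face or pinch it from above.
- tape_measure: yellow tape measure, 62 x 68 x 35 mm, stands behind the fence; leave alone. Origin at the centre of its underside.
- ring_gauge: steel ring gauge, 64 mm across, 18 mm high, behind the fence; leave alone. Origin at the centre of its underside.
- hex_key: black hex key, 38 x 154 x 8 mm, lies in front of the nest; leave alone. Origin at the centre of its underside.
- bolt_standing: bolt standing on its head, 24 mm across, 60 mm high, in front of the nest's left end; leave alone. Origin at the centre of its underside.
- oil_bottle: brown oil bottle, 34 mm across, 104 mm high, near the cart's front right corner; leave alone. Origin at the centre of its underside.
There are look-alikes about, which are no part of the job. Leave any purple look-alike of the tag_right alone.

How it is judged:
By the outcome, as a careful person would: the job done as asked, in the order asked, and still so for the second after the job is handed in, while the arm keeps its last pose, push and grip.
It also fails if it takes over 61 s, if anything falls off the work surface, if the arm or the gripper's body presses on something with over 40 N, if the wrist force passes 120 N, or if a joint passes its speed limit or range.

## Robot

A 6-joint arm with a two-finger parallel gripper is mounted at the origin on a cart in front of the work surface, level with it; the furniture and walls round the work are solid. World frame = base frame: x ahead of the robot, y to its left, z up, the work surface at z = 0. Lengths are in mm, angles in rad, forces in N, time in s.
With the tool pointing down it reaches from about 350 to 875 mm from the base axis. Payload 4.2 kg.
Tool frame: the origin (TCP) lies at the very end of the fingers, on their centre line; the grasp point (between the pads) lies 19 mm behind it; z points along the fingers, y is the direction in which the jaws open and shut (so a half turn about z gives the same grasp; the last joint's range is limited). The gripper opens to 85 mm and grips with 20 to 120 N. Pads are 22 mm wide; open, the fingers measure 114 mm over their backs; the gripper's body (76 mm by 85 mm) begins 54 mm behind the grasp point. The pads swing forward as they close: fully open they stand 13 mm farther back than shut.
Start: joints at [-1.018, 0.385, 0.008, 0, -1.194, -0.259], TCP at [181.011, -598.193, 231.312] pointing down, gripper open.
Joint ranges: [-3.14, 3.14], [-1.21, 2.06], [-1.07, 1.41], [-3.16, 2.05], [-2.99, -0.16], [-3.1, 3.1]. Speed limits (rad/s): [2.79, 2.79, 3.14, 3.14, 3.14, 3.14].

## Interface

Orientations are given as a 3x3 rotation matrix whose columns are the frame's x, y, z axes.
In Python, from workcell import * gives the robot as it stands. The module is installed in compiled form; this text tells all that it offers.
- The arm moves only by the shell command python3 -m crank 'ROWS'. ROWS is JSON, a list of rows, each a list of 5 numbers: the closure, from 0 (fully open) to 1 (shut), then the shift along the tool's x, y, z in mm, then the turn about the tool's z in rad. A call has 1 to 20 rows; each row is the pose to reach, as a shift and turn from the pose measured when the call began, along the tool's axes at that moment; what a row does not reach only later rows make up. A row lasts 1/10 s, in which the tool goes at most 50 mm and 8.59 degrees, less where a joint would pass 70% of its speed; a pose out of reach is approached as far as the arm can. A call with a gripper value outside its range is refused whole. The fingers move at their own pace and stop on an object; the grip force is fixed at half the most. Time passes only in rows, so rows that repeat a pose let the fingers close. It gives the time, the measured TCP pose, the force and the opening at its end, in the units of the state.
- get_state(): the state, without advancing time (a new reading comes with each control period).
- grab_frame(name): name is "scene" or "top" or "wrist"; returns a dict with "color" (400x640x3 uint8, red, green, blue), "range_z" (400x640 float32, mm along the optical axis (not along the pixel's ray), 0 where there is no reading), "vfov" (degrees; the focal length in pixels is half the picture's height over the tangent of half this angle, whatever the lens; pixels are square), "cx", "cy" (the principal point, pixels), "extrinsics" (4x4, takes a point from world to camera coordinates). Camera axes: x right, y up, looking along -z (the intrinsics and any distortion apply to the point x, -y, -z); pixel columns grow to the right and rows downward; lengths in mm; the calibration is good to about 2 mm. A picture is of the moment at which its call begins.
- hand_in(): hands the job in, once; it reports no verdict.
The state is a dict: "t": time; "joint_positions": joint angles; "qvel": joint speeds; "effort": joint torques, N m; "tcp_pos": TCP position; "tool_rot": TCP orientation; "force": force on the tool from outside, world axes, zero at the start; "ft_torque": the same for the moment, N m; "width": finger opening in mm.
Only numpy, scipy, OpenCV 4.12 (cv2) and the standard library are available. Lean on these libraries where they do the work, as an engineer would, in place of code of your own. Each camera call takes 0.05 s, during which the arm holds its last target. There are 200 camera calls.

## Working session

There is one attempt and no reset: what is moved stays moved. The work goes in short steps, Python scripts to look and compute and a shell command to move; the robot and the scene stay as the last step left them, time stands still between calls to the robot, and variables do not carry over. Pictures are saved under pics/ and viewed, about 8 in all and at most 12, crops included, and the job is handed in when it is done.

```bash
mkdir -p pics; cat > h.py <<'E'
from workcell import *
import numpy as np, cv2
def snap(n,fn,crop=None,s=1):
    f=grab_frame(n); np.savez(''+fn+'.npz',**{k:np.array(v) for k,v in f.items()})
    save(f['color'],fn,crop,s); return f
def save(c,fn,crop=None,s=1):
    if crop: c=c[crop[1]:crop[3],crop[0]:crop[2]]
    c=cv2.resize(c,None,fx=s,fy=s,interpolation=cv2.INTER_CUBIC)
    cv2.imwrite('pics/'+fn+'.png',c[:,:,::-1])
def load(fn): return dict(np.load(''+fn+'.npz'))
def ray(f,u,v):
    fl=200/np.tan(np.radians(float(f['vfov']))/2)
    d=np.array([(u-f['cx'])/fl,-(v-f['cy'])/fl,-1.0]); E=f['extrinsics'];R=E[:3,:3]
    return -R.T@E[:3,3], R.T@d
def onz(f,u,v,z):
    o,d=ray(f,u,v); return o+d*(z-o[2])/d[2]
def dep(f,u,v):
    o,d=ray(f,u,v); return o+d*float(f['range_z'][int(v),int(u)])
def proj(f,p):
    fl=200/np.tan(np.radians(float(f['vfov']))/2);E=f['extrinsics'];c=E[:3,:3]@p+E[:3,3]
    return f['cx']+fl*c[0]/-c[2], f['cy']-fl*c[1]/-c[2]
E
python3 - <<'E'
from h import *
f=snap('top','top0'); g=snap('scene','scene0')
print(f['vfov'],f['extrinsics'],g['extrinsics'][:3]);print(get_state())
a=np.vstack([f['color'],g['color']]);cv2.imwrite('pics/both.png',cv2.resize(a,None,fx=.75,fy=.75)[:,:,::-1])
E
```

```text
48.798845166080085 [[ 1.84575624e-02 -9.99825838e-01  2.75883182e-03 -2.74872990e+02]
 [ 9.88240489e-01  1.86624533e-02  1.51764450e-01 -4.69910283e+02]
 [-1.51789505e-01 -7.48124925e-05  9.88412839e-01 -9.79261118e+02]
 [ 0.00000000e+00  0.00000000e+00  0.00000000e+00  1.00000000e+00]] [[ 5.30604569e-01 -8.47352841e-01  2.12592101e-02 -4.99349645e+02]
 [ 3.99681146e-01  2.72236924e-01  8.75295401e-01 -2.13646089e+02]
 [-7.47471587e-01 -4.55938833e-01  4.83121111e-01 -8.49539344e+02]]
{'t': 0.1, 'joint_positions': array([-1.01838166e+00,  3.85457375e-01,  6.77289943e-03, -4.29383801e-04,
       -1.19399998e+00, -2.58615284e-01]), 'qvel': array([ 0.00025319, -0.00297527,  0.0022311 ,  0.00241274, -0.0008493 ,
       -0.00037494]), 'effort': array([-6.85631494e-04, -3.93318701e+01,  1.88928097e+01,  4.19790387e+00,
       -2.62859387e-03,  5.37406237e-06]), 'tcp_pos': array([ 180.86928529, -597.71572541,  230.34933238]), 'tool_rot': array([[-9.57196338e-01, -2.89438676e-01, -6.50892355e-04],
       [-2.89439391e-01,  9.57194619e-01,  1.81677127e-03],
       [ 9.71867890e-05,  1.92740069e-03, -9.99998138e-01]]), 'force': array([-0.31784336, -0.89404908,  0.02388366]), 'ft_torque': array([-0.03277378, -0.01062307, -0.07969232]), 'width': 85.66692180057915}
```

View pics/both.png

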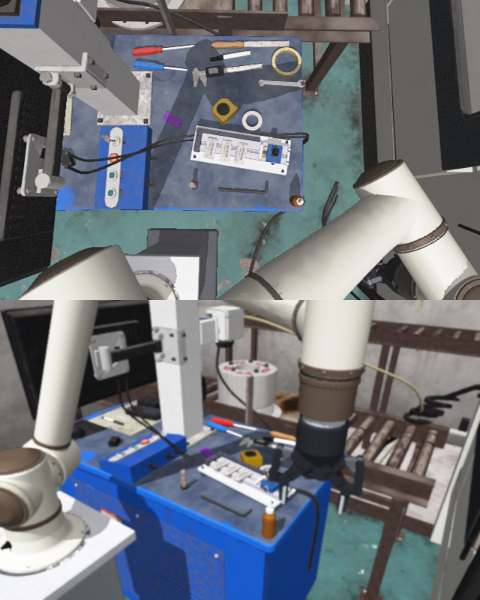

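The top view shows the nest at about (255–390, 165–235) with three tags and the blue slide at its right end. A purple look-alike lies at about (230, 157). Next I'll enlarge the nest.

```bash
python3 - <<'E'
from h import *
f=load('top0'); save(f['color'],'c1',(245,150,405,260),5)
for u,v in [(270,222),(330,225),(300,225)]: print(dep(f,u,v))
E
```

```text
[ 422.55907556 -160.98290049    3.29718595]
[ 4.18396480e+02 -3.02715759e+02  2.82285680e-01]
[ 417.15166316 -231.77440493   -0.60894965]
```

View pics/c1.png

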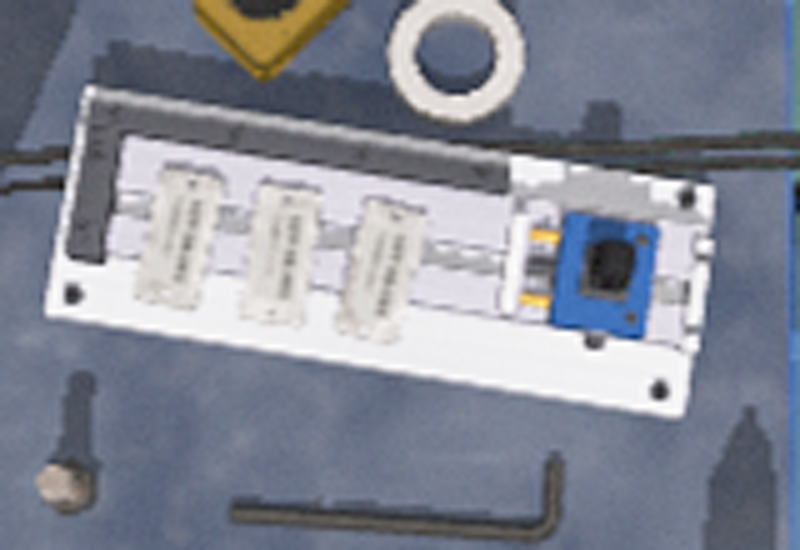

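```bash
cat > n.py <<'E'
from h import *
f=load('top0')
P=lambda u,v,z: onz(f,245+(u-2)/5,150+(v-2)/5,z)[:2]
E
python3 - <<'E'
from n import *
FL,FR,BR=P(45,318,26),P(685,416,26),P(715,186,26)
d=FL-FR; print('len',np.linalg.norm(d),np.linalg.norm(BR-FR))
ey=d/np.linalg.norm(d); ex=np.array([ey[1],-ey[0]]); 
fa,fb=P(122,132,49),P(508,192,49)
print('ang plate',np.arctan2(-ey[0],ey[1]),'fence',np.arctan2(-(fa-fb)[0],(fa-fb)[1]),np.linalg.norm(fa-fb))
O=(FL+BR)/2; print('O',O)
N=lambda p:(np.round([(p-O)@ex,(p-O)@ey],1))
print('fence',N(fa),N(fb))
for nm,q in dict(L=[(165,165),(225,178),(192,307),(137,295)],M=[(260,180),(322,190),(302,325),(240,315)],R=[(370,198),(430,208),(396,340),(337,330)]).items():
    q=[P(*a,46) for a in q]; c=sum(q)/4; l=(q[0]+q[1]-q[2]-q[3])/2
    print(nm,N(c),np.linalg.norm(l),'ang',np.arctan2(l@ey,l@ex), [N(a) for a in q])
print('slide blk',[N(P(*a,59)) for a in [(568,210),(660,224),(642,338),(550,324)]])
print('grip',N(P(612,265,105)))
print('hex',[N(P(*a,8)) for a in [(230,510),(550,530),(555,455)]],'bolt',N(P(65,482,60)))
print(P(65,482,60), ex,ey)
E
```

```text
len 298.7534398920623 108.77411752202661
ang plate -0.13372667347694003 fence -0.13785271261022516 178.81522816300028
O [ 474.03370795 -279.95471401]
fence [ 33.3 125.8] [ 32.5 -53. ]
L [-9.9 92. ] 61.27965924068016 ang -0.06503422070213946 [array([ 21.6, 104.1]), array([19.8, 75.9]), array([-41.3,  81.2]), array([-39.6, 106.8])]
M [-10.2  45.2] 62.86647977507784 ang 0.011522674892558121 [array([21.3, 59.9]), array([21.1, 31.2]), array([-41.8,  30.6]), array([-41.6,  59.1])]
R [-10.7  -2. ] 62.65251604402559 ang -0.09598617355348152 [array([20.7,  8.9]), array([ 20.3, -19. ]), array([-42.1, -12.6]), array([-41.6,  14.5])]
slide blk [array([ 26.6, -80.5]), array([  26.6, -122.4]), array([ -25.9, -121.2]), array([-25.9, -79.6])]
grip [ -2.7 -99. ]
hex [array([-128.1,   51.7]), array([-114.7,  -96.7]), array([-79.9, -94.2])] bolt [-128.3  122.8]
[ 363.23761467 -141.13103451] [ 0.99107191 -0.13332846] [0.13332846 0.99107191]
```

Nest: origin is about (480, −234.5) and yaw about −0.134. The fence length checks at 178.8 against 179. The tags sit at nest y ≈ 46, −1 and −48, each about 11 mm short of the fence, and slide travel is about 2 mm. The three tags on the rails are the job; the purple piece at (230, 157) is the decoy. I'll now move above the front of the left tag with fingers shut.

```bash
python3 -m crank '[[1,-34,33,0,0.05],[1,-68,67,0,0.1],[1,-103,100,10,0.2],[1,-137,134,20,0.3],[1,-171,167,40,0.427],[1,-205,200,50,0.427],[1,-239,234,70,0.427],[1,-274,267,80,0.427],[1,-308,301,90,0.427],[1,-342,334,100,0.427],[1,-342,334,100,0.427],[1,-342,334,100,0.427],[1,-342,334,100,0.427],[1,-342,334,100,0.427],[1,-342,334,100,0.427],[1,-342,334,100,0.427]]'
cat > s.py <<'E'
from h import *
ex=np.array([.99107,-.13333]);ey=np.array([.13333,.99107]);O=np.array([480.2,-234.5])
s=get_state();p=s['tcp_pos'];R=s['tool_rot']
print('t',round(s['t'],2),'nest',np.round([(p[:2]-O)@ex,(p[:2]-O)@ey,p[2]],1),'yaw rel',round(np.arctan2(-R[0,1],R[1,1])+.1337,4),'Fn',np.round([s['force'][:2]@ex,s['force'][:2]@ey,s['force'][2]],2),'w',round(s['width'],1),'tilt',np.round(R[:2,2],3))
E
python3 s.py; python3 -c "
from h import *
f=snap('wrist','w0',None,1.2)"
```

```text
t: 1.7
tcp_pos: [411.1, -179.7, 131.1]
tool_rot: [[-0.991, 0.135, -0.0], [0.135, 0.991, 0.002], [0.001, 0.002, -1.0]]
force: [0.3, -0.2, -0.7]
width: -0.1
t 1.7 nest [-75.8  45.1 131.1] yaw rel -0.0016 Fn [ 0.36 -0.17 -0.7 ] w -0.1 tilt [-0.     0.002]
```

View pics/w0.png

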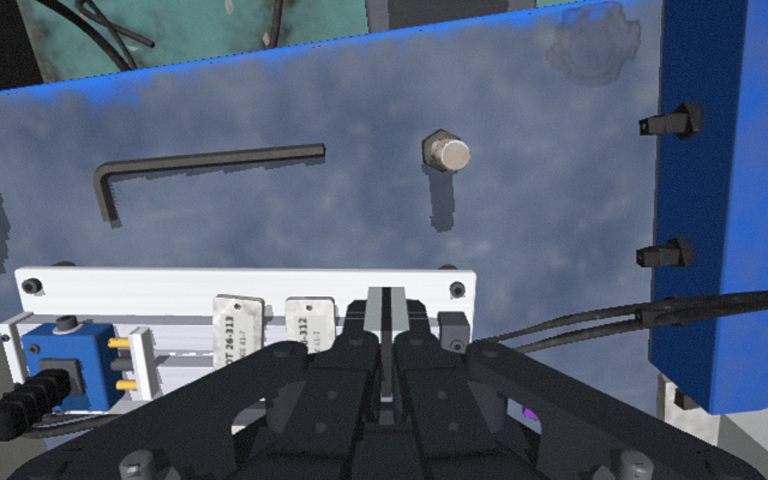

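Wrist view: the closed fingers are at (385, 300) in front of the left tag. The hex key and bolt are well clear. I'll descend and push.

```bash
python3 -m crank '[[1,0,0.5,40,0],[1,0,0.5,75,0],[1,0,0.5,92,0],[1,0,0.5,99,0],[1,0,0.5,99,0],[1,0,0.5,99,0],[1,-10,0.5,99,0],[1,-15,0.5,99,0],[1,-18,0.5,99,0],[1,-20,0.5,99,0],[1,-22,0.5,99,0],[1,-24,0.5,99,0],[1,-26,0.5,99,0],[1,-26,0.5,99,0]]'; python3 s.py
```

```text
t: 3.15
tcp_pos: [437.0, -182.4, 32.0]
tool_rot: [[-0.991, 0.134, -0.001], [0.134, 0.991, 0.002], [0.001, 0.002, -1.0]]
force: [0.1, 0.1, -0.6]
width: -0.1
t 3.15 nest [-49.8  45.9  32. ] yaw rel -0.0012 Fn [ 0.1   0.16 -0.62] w -0.1 tilt [-0.001  0.002]
```

```bash
python3 -m crank '[[1,-1.5,0,0,0],[1,-3,0,0,0],[1,-4,0,0,0],[1,-5,0,0,0],[1,-5,0,0,0],[1,-5,0,0,0]]'; python3 s.py; python3 -c "
from h import *
f=snap('top','top1',(245,150,405,260),5)"
```

```text
t: 3.75
tcp_pos: [442.3, -183.1, 32.1]
tool_rot: [[-0.991, 0.134, 0.0], [0.134, 0.991, 0.002], [0.0, 0.002, -1.0]]
force: [0.5, 0.1, -0.9]
width: -0.2
t 3.75 nest [-44.4  45.9  32.1] yaw rel -0.0011 Fn [ 0.52  0.18 -0.85] w -0.2 tilt [0.    0.002]
```

View pics/top1.png

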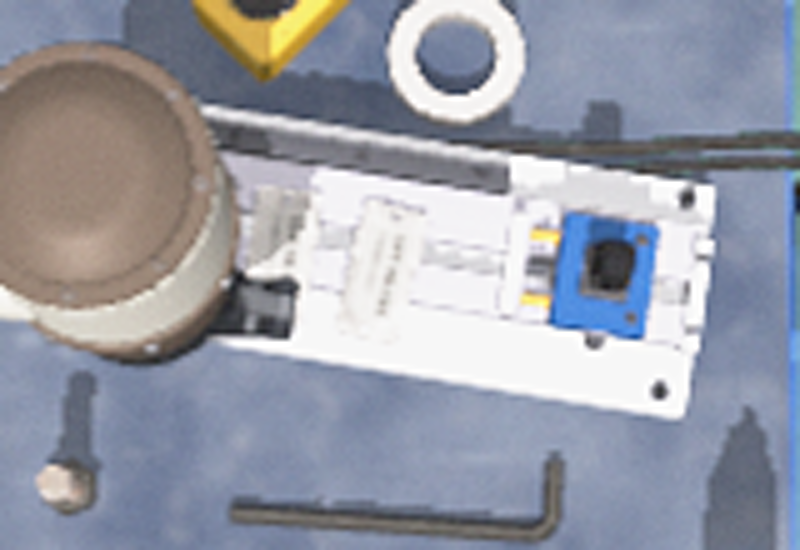

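The arm hides the left tag in the top view, so I'll feel for the fence by force.

```bash
python3 -m crank '[[1,-1,0,0,0],[1,-2,0,0,0],[1,-2,0,0,0]]'; python3 s.py;  python3 -m crank '[[1,-1,0,0,0],[1,-1,0,0,0]]' >/dev/null; python3 s.py; python3 -m crank '[[1,-1,0,0,0],[1,-1,0,0,0]]' >/dev/null; python3 s.py
```

```text
t: 4.1
tcp_pos: [444.4, -183.4, 32.1]
tool_rot: [[-0.991, 0.134, 0.0], [0.134, 0.991, 0.002], [0.0, 0.002, -1.0]]
force: [-0.5, 0.4, 0.8]
width: -0.2
t 4.1 nest [-42.3  45.9  32.1] yaw rel -0.0011 Fn [-0.52  0.31  0.79] w -0.2 tilt [0.    0.002]
t 4.3 nest [-41.1  45.9  32.1] yaw rel -0.0011 Fn [-0.38  0.11 -0.28] w -0.1 tilt [0.    0.002]
t 4.5 nest [-39.8  45.9  32.1] yaw rel -0.0011 Fn [-0.21  0.57 -0.2 ] w 0.1 tilt [0.001 0.002]
```

```bash
for i in 1 2 ; do python3 -m crank '[[1,-1,0,0,0],[1,-1,0,0,0]]' >/dev/null; python3 s.py; done;  python3 -c "
from h import *
f=snap('scene','sc1',(245,165,405,265),5);f=snap('wrist','w1',(200,150,500,400),2)"
```

```text
t 4.7 nest [-39.7  45.9  31.9] yaw rel -0.0013 Fn [-2.9   0.59  3.64] w 0.1 tilt [-0.001  0.002]
t 4.9 nest [-39.7  45.9  31.8] yaw rel -0.0015 Fn [-4.59 -0.12  4.3 ] w 0.0 tilt [-0.003  0.002]
```

View pics/sc1.png

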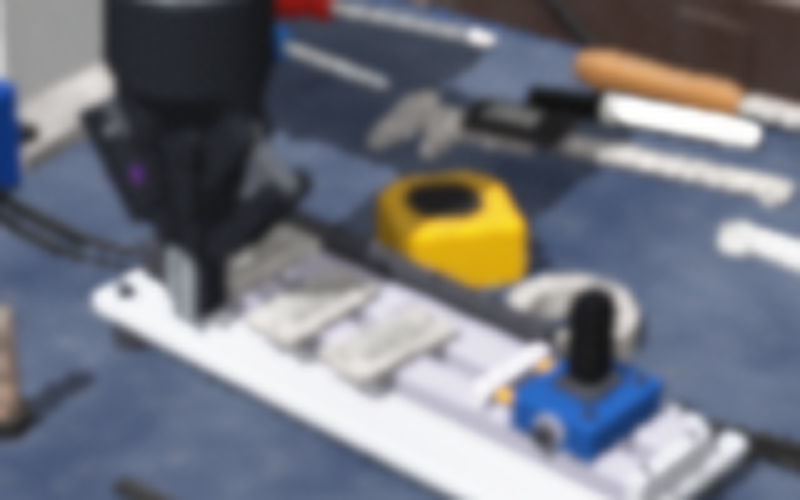

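The left tag is against the fence: contact at TCP nest x = −39.7 with 4.6 N, where about −40 was expected. The scene view shows the finger at (200, 290) with tags at (310, 305) and (390, 345). Next is the middle tag.

```bash
python3 -m crank '[[1,5,0,0,0],[1,15,0,0,0],[1,25,0,0,0],[1,25,-15,0,0],[1,25,-35,0,0],[1,25,-47,0,0],[1,25,-47,0,0],[1,25,-47,0,0],[1,18,-47,0,0],[1,15,-47,0,0],[1,13,-47,0,0],[1,11,-47,0,0],[1,9,-47,0,0],[1,7,-47,0,0],[1,5,-47,0,0],[1,3.5,-47,0,0],[1,2.5,-47,0,0],[1,1.5,-47,0,0],[1,1.5,-47,0,0]]'>/dev/null; python3 s.py; for i in 1 2 3 4; do python3 -m crank '[[1,-1,0,0,0],[1,-1,0,0,0]]' >/dev/null; python3 s.py; done
```

```text
t 6.9 nest [-41.1  -1.2  31.7] yaw rel -0.0017 Fn [-0.44 -0.69 -0.96] w 0.1 tilt [-0.003  0.002]
t 7.1 nest [-40.3  -1.2  31.6] yaw rel -0.0017 Fn [-1.68  0.14 -0.55] w -0.3 tilt [-0.003  0.002]
t 7.3 nest [-40.2  -1.1  31.5] yaw rel -0.0019 Fn [-4.22  0.04  3.21] w -0.3 tilt [-0.005  0.003]
t 7.5 nest [-40.2  -1.2  31.4] yaw rel -0.0023 Fn [-5.03 -0.62  4.01] w 0.4 tilt [-0.007  0.003]
t 7.7 nest [-40.2  -1.2  31.3] yaw rel -0.0025 Fn [-4.91 -0.02  4.19] w -0.2 tilt [-0.009  0.004]
```

```bash
python3 -m crank '[[1,5,0,0,0],[1,15,0,0,0],[1,25,0,-1,0],[1,25,-15,-1,0],[1,25,-35,-1,0],[1,25,-47,-1,0],[1,25,-47,-1,0],[1,25,-47,-1,0],[1,18,-47,-1,0],[1,15,-47,-1,0],[1,13,-47,-1,0],[1,11,-47,-1,0],[1,9,-47,-1,0],[1,7,-47,-1,0],[1,5,-47,-1,0],[1,3.5,-47,-1,0],[1,2.5,-47,-1,0],[1,1.5,-47,-1,0],[1,1.5,-47,-1,0]]'>/dev/null; python3 s.py; for i in 1 2 3 4; do python3 -m crank '[[1,-1,0,0,0],[1,-1,0,0,0]]' >/dev/null; python3 s.py; done
python3 -m crank '[[1,5,0,0,0],[1,15,0,0,0],[1,30,0,0,0],[1,30,0,0,0],[1,30,0,-50,0],[1,30,0,-100,0],[1,30,-50,-100,0],[1,30,-100,-100,0],[1,30,-145,-100,0],[1,30,-145,-100,0],[1,30,-145,-100,0],[1,30,-145,-100,0]]'; python3 s.py; python3 -c "
from h import *
f=snap('top','top2',(245,150,405,260),5)"
```

```text
t 9.6 nest [-41.7 -48.2  32.2] yaw rel -0.0025 Fn [-0.37  0.18 -0.19] w 0.4 tilt [-0.009  0.003]
t 9.8 nest [-40.9 -48.2  32.2] yaw rel -0.0026 Fn [-1.34  0.6   0.78] w 0.1 tilt [-0.01   0.004]
t 10.0 nest [-40.8 -48.1  32.1] yaw rel -0.0029 Fn [-2.94 -0.65  2.86] w -0.2 tilt [-0.012  0.004]
t 10.2 nest [-40.9 -48.1  32. ] yaw rel -0.0031 Fn [-4.15  0.41  4.1 ] w 0.2 tilt [-0.014  0.005]
t 10.4 nest [-40.8 -48.1  31.9] yaw rel -0.0034 Fn [-5.45  0.31  5.4 ] w 0.1 tilt [-0.016  0.005]
t: 11.6
tcp_pos: [385.6, -416.3, 131.8]
tool_rot: [[-0.991, 0.136, -0.016], [0.136, 0.991, 0.006], [0.016, 0.003, -1.0]]
force: [-0.7, 0.9, 1.1]
width: 0.3
t 11.6 nest [ -69.5 -192.7  131.8] yaw rel -0.0028 Fn [-0.83  0.79  1.05] w 0.3 tilt [-0.016  0.006]
```

View pics/top2.png

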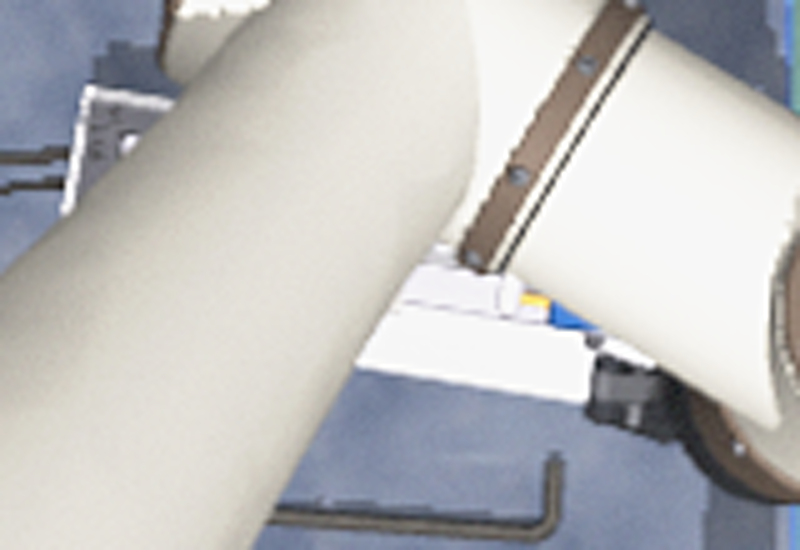

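The arm hides the row in the top view, so I'll check from the scene camera.

```bash
python3 -c "
from h import *
f=snap('scene','sc2',(250,190,410,270),5)"
```

```text
(no output)
```

View pics/sc2.png

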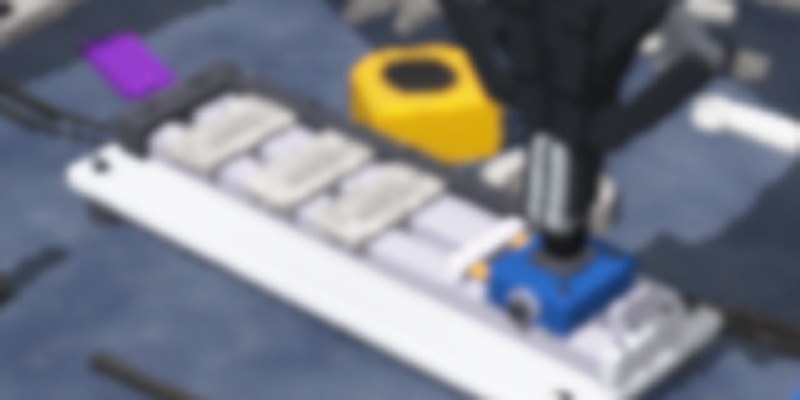

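All three tags lie square with their rear ends on the fence, around (245, 125), (315, 165) and (380, 200). Next I go behind the grip.

```bash
python3 -m crank '[[1,-20,-5,0,0],[1,-45,-5,0,0],[1,-69.5,-5,0,0],[1,-69.5,-5,0,0],[1,-69.5,-5,0,0],[1,-70,-5,25,0],[1,-70.5,-5,50,0],[1,-70.5,-5,63,0],[1,-70.5,-5,63,0],[1,-70.5,-5,63,0]]'>/dev/null; python3 s.py
python3 -m crank '[[1,0,5,0,0],[1,0,9,0,0],[1,0,12,0,0],[1,0,14,0,0],[1,0,16,0,0],[1,0,18,0,0],[1,0,20,0,0],[1,0,20,0,0]]'>/dev/null; python3 s.py
python3 -c "
from h import *
f=snap('scene','sc3',(250,170,410,270),5)"
```

```text
t 12.7 nest [   0.3 -197.4   68.7] yaw rel -0.0012 Fn [-0.11 -0.29  0.64] w -0.4 tilt [-0.015  0.005]
t 13.5 nest [   0.3 -177.2   68.7] yaw rel -0.001 Fn [ 0.12 -0.51  0.24] w -0.1 tilt [-0.015  0.005]
```

View pics/sc3.png

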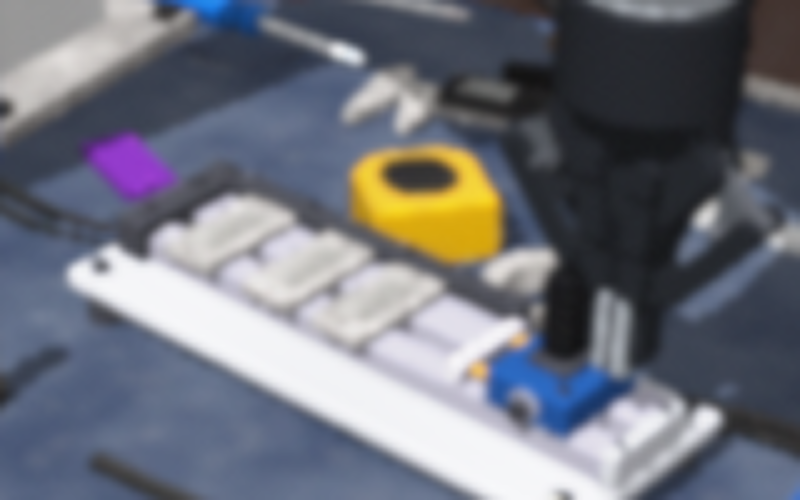

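The finger is just behind the grip at (600, 330). Now the steady push.

```bash
python3 -m crank '[[1,0,2,0,0],[1,0,4,0,0],[1,0,7,0,0],[1,0,10,0,0],[1,0,13,0,0],[1,0,16,0,0],[1,0,19,0,0],[1,0,22,0,0],[1,0,25,0,0],[1,0,28,0,0],[1,0,31,0,0],[1,0,34,0,0],[1,0,36,0,0],[1,0,38,0,0],[1,0,40,0,0]]'>/dev/null; python3 s.py
python3 -m crank '[[1,0,2,0,0],[1,0,4,0,0],[1,0,6,0,0],[1,0,8,0,0],[1,0,10,0,0],[1,0,12,0,0],[1,0,14,0,0],[1,0,16,0,0],[1,0,18,0,0],[1,0,20,0,0],[1,0,22,0,0],[1,0,24,0,0],[1,0,26,0,0],[1,0,28,0,0],[1,0,30,0,0]]'>/dev/null; python3 s.py
python3 -m crank '[[1,0,2,0,0],[1,0,4,0,0],[1,0,6,0,0],[1,0,8,0,0],[1,0,10,0,0],[1,0,12,0,0],[1,0,14,0,0],[1,0,15,0,0]]'>/dev/null; python3 s.py
python3 -c "
from h import *
f=snap('scene','sc4',(250,160,410,260),5)"
```

```text
t 15.05 nest [   0.5 -137.2   68.9] yaw rel -0.0011 Fn [ 1.49 -1.1   0.22] w 0.4 tilt [-0.015  0.004]
t 16.55 nest [   0.7 -107.2   69. ] yaw rel -0.0011 Fn [ 1.71 -2.7  -1.7 ] w -0.4 tilt [-0.015  0.004]
t 17.35 nest [  0.7 -92.1  69.1] yaw rel -0.0009 Fn [ 1.39 -1.9  -1.53] w 0.1 tilt [-0.015  0.004]
```

View pics/sc4.png

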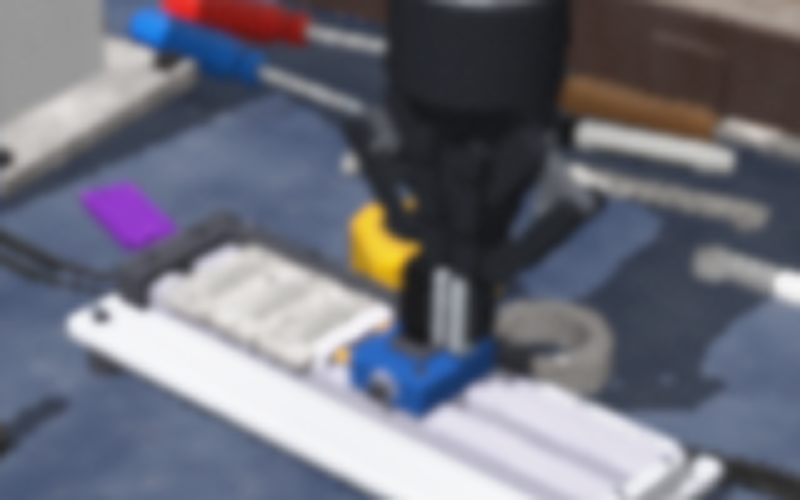

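The tags are gathered at (270, 310), with only a small gap left to the end stop at (155, 290). I'll continue in small steps, watching the force.

```bash
python3 -m crank '[[1,0,2,0,0],[1,0,4,0,0],[1,0,5,0,0],[1,0,5,0,0]]'>/dev/null; python3 s.py
for i in 1 2 3 4; do python3 -m crank '[[1,0,1,0,0],[1,0,2,0,0],[1,0,2,0,0]]'>/dev/null; python3 s.py; done
```

```text
t 17.8 nest [  0.7 -86.7  69.1] yaw rel -0.0007 Fn [ 1.13 -2.43 -0.14] w 0.3 tilt [-0.015  0.004]
t 18.1 nest [  0.7 -84.6  69.1] yaw rel -0.0007 Fn [ 1.77 -1.67 -2.04] w 0.1 tilt [-0.015  0.004]
t 18.4 nest [  0.7 -82.4  69.1] yaw rel -0.0006 Fn [ 2.02 -2.69 -0.63] w 0.1 tilt [-0.015  0.005]
t 18.7 nest [  0.7 -80.2  69.1] yaw rel -0.0005 Fn [ 0.81 -1.91 -0.85] w 0.4 tilt [-0.015  0.005]
t 19.0 nest [  0.7 -78.1  69.2] yaw rel -0.0004 Fn [ 1.68 -2.85  0.25] w -0.2 tilt [-0.015  0.005]
```

```bash
for i in 1 2 3 4; do python3 -m crank '[[1,0,1,0,0],[1,0,1.5,0,0],[1,0,1.5,0,0]]'>/dev/null; python3 s.py; done
```

```text
t 19.3 nest [  0.7 -76.7  69.2] yaw rel -0.0004 Fn [ 2.   -2.89 -1.77] w -0.3 tilt [-0.015  0.005]
t 19.6 nest [  0.7 -75.3  69.2] yaw rel -0.0004 Fn [ 1.81 -4.83 -1.9 ] w 0.2 tilt [-0.015  0.004]
t 19.9 nest [  0.7 -74.   69.2] yaw rel -0.0003 Fn [ 2.26 -5.03 -1.93] w -0.1 tilt [-0.015  0.004]
t 20.2 nest [  0.8 -73.   69.2] yaw rel -0.0003 Fn [ 1.37 -5.96 -3.01] w -0.0 tilt [-0.015  0.003]
```

```bash
for i in 1 2 3; do python3 -m crank '[[1,0,0.7,0,0],[1,0,1.3,0,0],[1,0,1.3,0,0],[1,0,1.3,0,0]]'>/dev/null; python3 s.py; done
```

```text
t 20.6 nest [  0.8 -72.2  69.2] yaw rel -0.0004 Fn [ 2.04 -6.   -2.09] w 0.1 tilt [-0.015  0.003]
t 21.0 nest [  0.8 -71.6  69.2] yaw rel -0.0004 Fn [ 0.65 -6.75 -2.03] w -0.1 tilt [-0.015  0.002]
t 21.4 nest [  0.8 -71.1  69.2] yaw rel -0.0004 Fn [ 1.96 -7.08 -2.8 ] w -0.1 tilt [-0.015  0.001]
```

```bash
python3 -m crank '[[1,0,1,0,0],[1,0,2,0,0],[1,0,2.5,0,0],[1,0,2.5,0,0],[1,0,2.5,0,0],[1,0,2.5,0,0]]'>/dev/null; python3 s.py; python3 -m crank '[[1,0,1,0,0],[1,0,2,0,0],[1,0,2.5,0,0],[1,0,2.5,0,0],[1,0,2.5,0,0],[1,0,2.5,0,0]]'>/dev/null; python3 s.py
```

```text
t 22.0 nest [  0.8 -69.5  69.2] yaw rel -0.0005 Fn [ 2.37 -8.57 -2.82] w -0.0 tilt [-0.015 -0.   ]
t 22.6 nest [  0.8 -68.2  69.3] yaw rel -0.0006 Fn [ 2.35 -9.54 -3.7 ] w 0.0 tilt [-0.015 -0.001]
```

```bash
python3 -c "
from h import *
f=snap('scene','sc5',(250,170,390,260),5)
F=[]
for i in range(14): grab_frame('wrist'); s=get_state(); F.append([s['force']@[.1333,.991,0],s['tcp_pos'][1]])
print(np.round(F,2).T, np.mean(F,0))"; python3 s.py
```

```text
[[  -9.62   -8.37   -9.57   -8.95  -10.04   -8.44   -9.9    -9.66   -9.36
    -9.24   -8.84   -9.7    -9.12   -9.35]
 [-302.17 -302.18 -302.17 -302.18 -302.17 -302.2  -302.18 -302.18 -302.16
  -302.15 -302.18 -302.19 -302.17 -302.17]] [  -9.29662967 -302.17356339]
t 23.35 nest [  0.8 -68.2  69.3] yaw rel -0.0006 Fn [ 2.25 -9.35 -2.63] w 0.1 tilt [-0.015 -0.001]
```

View pics/sc5.png

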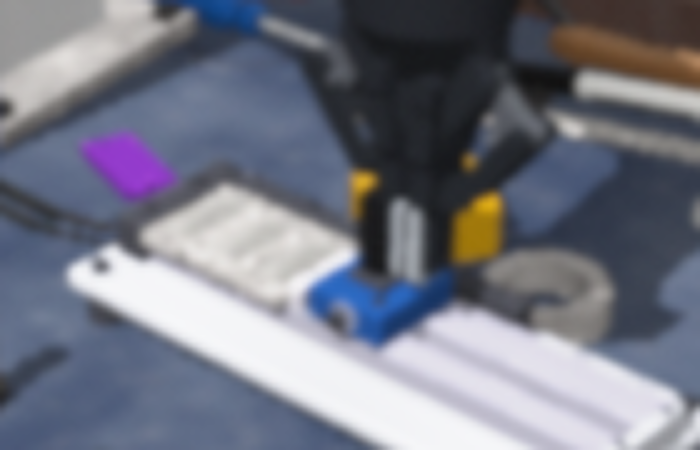

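The row is closed with no visible gap against the end stop (140, 240) and the fence. Force is steady at a mean of 9.3 N, with the spring nose about 8 mm in. I'm handing in while holding.

```bash
python3 -c "
from workcell import *
print(hand_in())"; python3 s.py
```

```text
the job is handed in; nothing more can be done
None
the job is handed in; nothing more can be done
```

I nudged the three tags flush against the back fence one at a time. Then I pushed the slide by the rear face of its grip until the nose closed the row against the end stop, and handed in while still holding the push.

**Tags on the fence:** each one was pushed until the force rose to about 5 N, all within 1.1 mm of the same contact position. The scene camera showed all three square before I started on the slide.

**Clamp push:** the force averaged 9.3 N over the last 0.7 s, with single readings between 8.4 and 10.0 N, and the arm was not moving. The nose was about 8 mm in, worked out from how far the arm went after the force started to rise. I did not measure it directly.

**Last picture:** no visible gaps in the row. The fingers shut and never gripped anything, and I saw no sign that anything around the nest, including the purple look-alike, was touched.

**Not fully checked:**
- **View of the row:** the arm hid the row from the top camera, so the final flushness check is from the blurry scene view and the contact forces only.
- **Side forces:** the wrist also read steady side forces of about 2 N across the nest and 3 N vertically while pushing, probably from rubbing at the grip.

The robot's clock was at about 23 s of the 61 s allowed.

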